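Open the humidifier's filler

ROBOT

A 7-joint arm with a two-finger parallel gripper is mounted at the origin on the work surface. World frame = base frame: x ahead of the robot, y to its left, z up, the work surface at z = 0. Lengths are in m, angles in rad, forces in N, time in s.
With the tool pointing down it reaches from about 0.375 to 0.925 m from the base axis. Payload 3.1 kg.
Tool frame: the origin (TCP) lies midway between the tips of the shut fingers; the grasp point (between the pads) lies 19 mm behind it (manip.grasp_offset is the distance from the TCP to the grasp point, in m); z points along the fingers, y is the line along which they close (so a half turn about z gives the same grasp; the last joint's range is limited). The gripper opens to 85 mm and grips with 20 to 120 N. Pads are 22 mm wide; open, the fingers measure 114 mm over their backs; the gripper's body (76 mm by 85 mm) begins 54 mm behind the grasp point. The pads swing forward as they close: fully open they stand 13 mm farther back than shut.
Start: joints at [-1.224, 0.383, 0.044, 1.598, -0.018, 1.161, -0.05], TCP at [0.28, 0.587, 0.231] pointing down, gripper open.
Joint ranges: [-2.61, 2.61], [-0.41, 2.15], [-1.48, 1.57], [0, 2.5], [-1.57, 4.71], [0.05, 1.97], [-2.85, 2.85]. Speed limits (rad/s): [2.79, 2.79, 3.14, 3.14, 3.14, 3.14, 3.14].

INTERFACE

Orientations are given as a 3x3 rotation matrix whose columns are the frame's x, y, z axes.
In Python, from workcell import manip gives the robot as it stands.
- The arm moves only by the tool servo_tool, never from a script. Its argument "commands" is text: rows parted by semicolons, each of 7 numbers parted by spaces: the shift along the tool's x, y, z in cm, then the turn, a rotation vector about the tool's x, y, z in degrees, then the opening, from -1 (shut) to 1 (fully open). A call has 1 to 5 rows; each row shifts and turns the commanded pose from where the row before left it, along the tool's axes as they then stand; what a row does not reach is not made up. A row lasts 1/8 s, in which the tool goes at most 62.5 mm and 10.7 degrees, less where a joint would pass 70% of its speed; a pose out of reach is approached as far as the arm can. A call is refused whole if a number of a shift passes 6.25 or a number of a turn 10.7, either way. A call with a gripper value outside its range is refused whole. The fingers move at their own pace and stop on an object; the grip force is fixed at half the most. Time passes only in rows, so rows that do not move let the fingers close. It gives the time, the measured TCP pose, the force, the opening and the grip force at its end, in the units of the state.
- manip.get_state(): the state, without advancing time (a new reading comes with each control period).
- manip.camera(name): name is "scene" or "top" or "wrist"; returns a dict with "pixels" (420x560x3 uint8, red, green, blue), "fx", "fy", "cx", "cy" (pixels), "extrinsics" (4x4, takes a point from world to camera coordinates). Camera axes: x right, y up, looking along -z (the intrinsics and any distortion apply to the point x, -y, -z); pixel columns grow to the right and rows downward; lengths in m; the calibration is good to about 2 mm. A picture is of the moment at which its call begins. There is no depth.
- manip.hand_in(): hands the job in; it is judged then, once.
The state is a dict: "time_s": time; "joint_pos": joint angles; "joint_velocities": joint speeds; "effort": joint torques, N m; "tool_pos": TCP position; "ee_rot": TCP orientation; "contact_force": force on the tool from outside, world axes, zero at the start; "wrist_torque": the same for the moment, N m; "grip_width": finger opening in m; "grip_force": force on a finger pad.
Only numpy, scipy, OpenCV 4.12 (cv2) and the standard library are available. Lean on these libraries where they do the work, as an engineer would, in place of code of your own. Each camera call takes 0.05 s, during which the arm holds its last target. There are 200 camera calls.

TASK

The ripening room's humidifier needs topping up: fold the blue flap on the tank all the way back so that it stays open, then unscrew the orange filler cap beneath it, lift it out and set it down gently, upright on its plug, on the floor of the white dish. Leave the flap open and let go of everything; do not shift the cheeses or the other things on the table.

Things in the scene. Friction and masses are not known exactly. Their poses are not given: they have to be found in the camera images.
- tank: Stainless humidifier tank, fixed; box 200 mm (its x) by 230 mm (its y, from -100 to +130 mm), top 70 mm up. Origin on the table, under the filler axis; z up. Two hinge posts stand at y = +79 mm, 144 mm tall, 72 mm apart over their outsides.
- filler (a point): Centre of the rim of the round dark filler collar, 80 mm across, 100 mm above the table. The cap's lugs lock under ledges in it, with 2 mm of lift play. Turn the cap anticlockwise (from above), 90 to 140 degrees (hidden: feel for it), easily, until it meets a solid stop; there, and up to 15 degrees short of it, it lifts straight out. Sideways play 2 mm.
- flap (a joint): Angle of the blue flap, rad. 0: level, just above the cap's bar; grows as its lip is lifted up and over towards the tank's +y; stop at 2.0 (leaning back past upright, its lip then up to 290 mm above the table). May start ajar. The hinge is stiff (about 2 N at the lip): it stays where it is left. The flap is a plate 88 mm wide, 5 mm thick, with 12 mm side skirts, from the hinge 115 mm towards the tank's -y.
- flap_hinge (a point): Middle of the flap's hinge line, which runs along the tank's x, 75 mm from the filler axis (tank's +y side), 146 mm above the table.
- flap_lip (a point): Gripping point on the flap's yellow lip, turning with it. The lip is 24 mm wide (along the hinge line, this frame's x), 7 mm thick, and sticks out 37 mm beyond the plate; this point is 138 mm from the hinge, 14 mm short of the lip's end. y points along the flap to the hinge, z out of its upper face. Free space beneath the lip: about 75 mm.
- cap_grip (a point): Centre of the upright grip bar of the orange cap (loose, 0.2 to 0.4 kg). Bar 62 mm long (x), 16 mm wide (y), 32 mm tall (z), on a round plate 76 mm across, 8 mm thick. Under it a black plug 15 mm deep, 39 mm across, with two lugs under the bar's ends (58 mm over them); the plug's foot is 39 mm below this point and the cap stands on it. Seated, this point is 124 mm above the table.
- dish: Shallow round white dish, fixed to the table, 164 mm across the rim, 20 mm tall, inner floor 5 mm above the table and about 136 mm across. Origin on the table under its centre.
- cheese_a: Lower cheese wheel of a stack of two, cream, 120 mm across, 60 mm tall. Origin at the middle of its underside. Bystander, to be left alone.
- cheese_b: Upper wheel of that stack, 116 mm across, 55 mm tall. Origin at the middle of its underside. Bystander, to be left alone.
- cheese_c: Single cheese wheel, cream, 120 mm across, 65 mm tall. Origin at the middle of its underside. Bystander, to be left alone.
- salt_jar: Glass jar with steel lid, 72 mm across, 120 mm tall. Origin at the middle of its underside. Bystander, to be left alone.
- rind_brush: Brush 200 mm long, lying. Origin beneath the tool, on the table; x along it. Bystander, to be left alone.
- mug: Blue mug, 80 mm across, 90 mm tall, with a handle. Origin at the middle of its underside. Bystander, to be left alone.
- spatula: Spatula 280 mm long, lying. Origin beneath the tool, on the table; x along it. Bystander, to be left alone.
Things that resemble listed ones, but are neither listed nor needed, are in the scene too. Of the things that look like the dish, the smaller one is meant.

How it is judged:
By the outcome, as a careful person would: the job done as asked, in the order asked, and still so for the second after the job is handed in, with the robot touching nothing.
It also fails if it takes over 72 s, if anything falls off the work surface, if the arm or the gripper's body presses on something with over 40 N, if the wrist force passes 120 N, or if a joint passes its speed limit or range.

## Working session

There is one attempt and no reset: what is moved stays moved. The work goes in short steps, Python scripts to look and compute and a tool call to move; the robot and the scene stay as the last step left them, time stands still between calls to the robot, and variables do not carry over. Pictures are saved under pics/ and viewed, at most 14 in all, crops included, and the job is handed in when it is done.

Besides the shell and the picture viewer there is one more tool, called after "Request:" as name(argument=value, ...), one argument or row to a line, values as JSON. servo_tool: Moves the arm, as the interface text tells. Its arguments: {"type":"object","properties":{"commands":{"type":"string"}},"required":["commands"]}

```bash
mkdir -p pics; ls; python3 - <<'E'
from workcell import manip
import cv2,pickle
for n in("scene","top"):
    c=manip.camera(n); pickle.dump(c,open(f"{n}0.pkl","wb")); print(n,c["fx"],c["fy"],c["cx"],c["cy"],[k for k in c]); print(c["extrinsics"].round(4))
    cv2.imwrite(f"pics/{n}0.png",cv2.resize(c["pixels"][:,:,::-1],(800,600),interpolation=cv2.INTER_CUBIC))
s=manip.get_state(); print(s["tool_pos"],s["ee_rot"],s["time_s"],manip.grasp_offset)
E
```

```text
pics
scene 509.291212326512 509.291212326512 270.54123573847636 202.32292042511855 ['pixels', 'fx', 'fy', 'cx', 'cy', 'extrinsics']
[[ 0.2107  0.9774 -0.0148 -0.0987]
 [-0.5382  0.1286  0.8329  0.191 ]
 [ 0.816  -0.1675  0.5532 -2.2338]
 [ 0.      0.      0.      1.    ]]
top 427.4768080972408 427.4768080972408 278.0554654401388 215.24373688853547 ['pixels', 'fx', 'fy', 'cx', 'cy', 'extrinsics']
[[ 0.0022 -0.9999  0.016  -0.0139]
 [ 0.9931  0.0041  0.1172 -0.5153]
 [-0.1172  0.0156  0.993  -1.496 ]
 [ 0.      0.      0.      1.    ]]
[0.27935383 0.58595326 0.22998694] [[-9.02733388e-01  4.30199508e-01 -9.01822409e-04]
 [ 4.30200419e-01  9.02730504e-01 -2.28845505e-03]
 [-1.70389640e-04 -2.45382916e-03 -9.99996975e-01]] 0.1 0.0187
```

View pics/scene0.png

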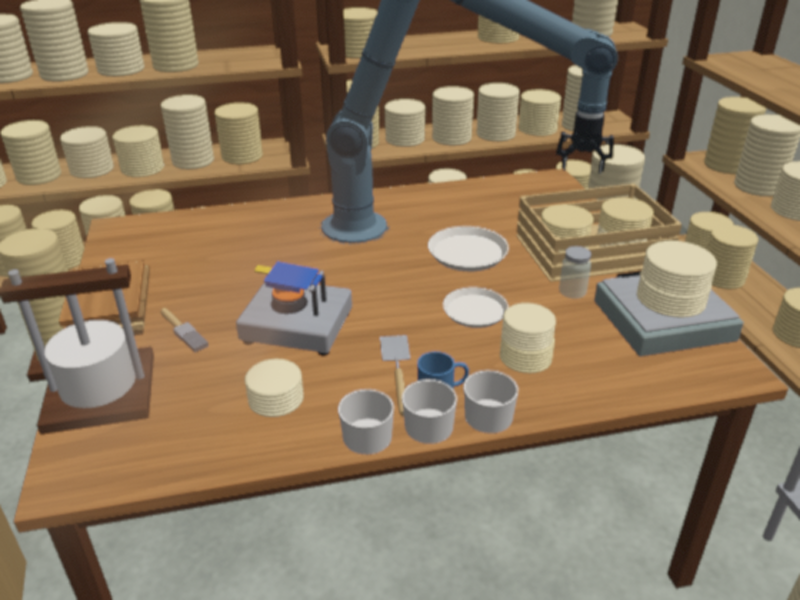

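View pics/top0.png

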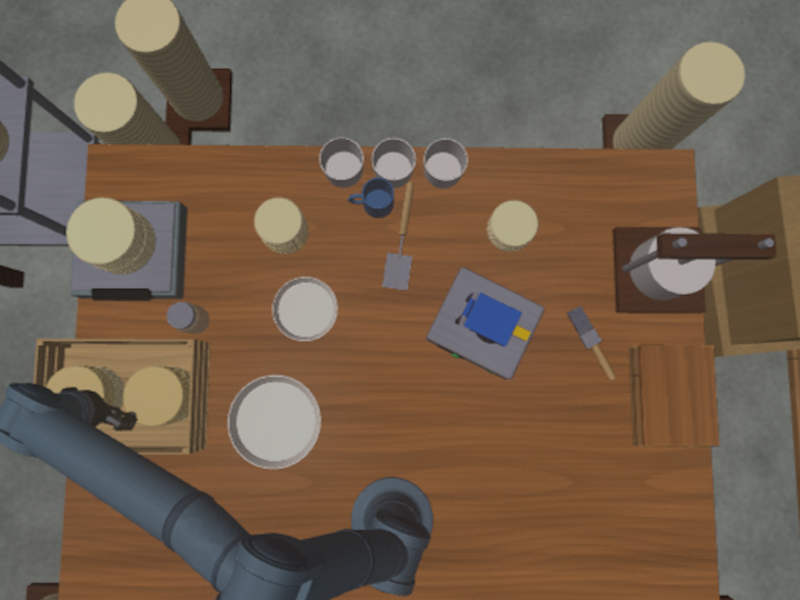

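The scene view shows the tank near (295,310), with the flap ajar, its lip at (265,270) and the cap at (289,295). In the top view the tank corners are about (463,268), (543,309), (510,377) and (428,337), the lip (521,333) and the small dish (305,308).

```bash
python3 - <<'E'
import cv2,pickle,numpy as np
def crop(n,x0,y0,w,h,s):
    p=pickle.load(open(n+"0.pkl","rb"))["pixels"][y0:y0+h,x0:x0+w,::-1]
    return cv2.resize(p,None,fx=s,fy=s,interpolation=cv2.INTER_CUBIC)
a=crop("top",292,180,96,90,4);b=crop("scene",160,175,96,90,4)
cv2.imwrite("pics/crop.png",np.vstack([np.hstack([a,b])]))
E
```

```text
(no output)
```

View pics/crop.png

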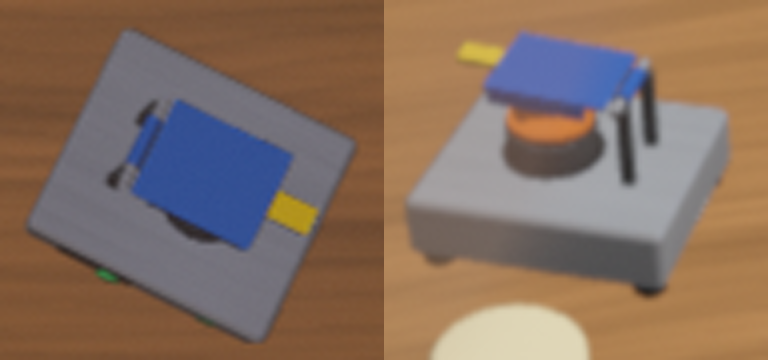

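The crop (4x) shows the tank-top corners in the left tile at (126,30), (356,146), (263,342) and (28,230), and in the right tile at (408,202), (660,240) and (728,110). The lip end is about (312,222) in the left tile and (460,50) in the right.

```bash
cat > h.py <<'E'
import cv2,pickle,numpy as np
from scipy.optimize import least_squares
from scipy.spatial.transform import Rotation as R
def proj(c,P):
    P=np.atleast_2d(P); q=P@c["extrinsics"][:3,:3].T+c["extrinsics"][:3,3]
    return np.c_[c["cx"]+c["fx"]*q[:,0]/-q[:,2], c["cy"]-c["fy"]*q[:,1]/-q[:,2]]
def tk(p,L): return np.atleast_2d(L)@R.from_euler("z",p[2]).as_matrix().T+[p[0],p[1],0]
def fp(th,d,x=0,n=0): # flap point: d from hinge, n normal
    return [x,.075-d*np.cos(th)+n*np.sin(th),.146+d*np.sin(th)+n*np.cos(th)]
E
python3 - <<'E'
from h import *
T,S=[pickle.load(open(n+"0.pkl","rb")) for n in("top","scene")]
t=lambda a:np.array(a)/4+[292,180]
s=lambda a:(np.array(a)-[384,0])/4+[160,175]
tc=t([[126,30],[356,146],[263,342],[28,230]]);TL=[[.1,.13,.07],[.1,-.1,.07],[-.1,-.1,.07],[-.1,.13,.07]]
sc=s([[408,202],[660,240],[728,110]]);SL=[[.1,-.1,.07],[.1,.13,.07],[-.1,.13,.07]]
te,se=t([[312,222]]),s([[460,50]])
def f(p):
    e=tk(p,fp(p[3],.152))
    return np.r_[(proj(T,tk(p,TL))-tc).ravel(),(proj(S,tk(p,SL))-sc).ravel(),(proj(T,e)-te).ravel(),(proj(S,e)-se).ravel()]
r=least_squares(f,[.6,-.2,1.1,.2]);print(r.x,np.degrees(r.x[2:]),r.fun.round(1))
p=r.x;np.save("tank.npy",p)
print("lip",tk(p,fp(p[3],.138)),"hinge",tk(p,[0,.075,.146]),"lip0",tk(p,fp(0,.138)),"lip2",tk(p,fp(2,.138)))
# dish
C=[]
for c,(cx,cy) in((T,(305,308.5)),(S,(476,306))):
    hsv=cv2.cvtColor(c["pixels"],cv2.COLOR_RGB2HSV)
    m=((hsv[...,1]<50)&(hsv[...,2]>110)).astype(np.uint8)
    n,l,st,ce=cv2.connectedComponentsWithStats(m);k=l[int(cy/1.42857),int(cx/1.42857)]
    print(st[k],ce[k])
    cn=max(cv2.findContours((l==k).astype(np.uint8),0,1)[0],key=cv2.contourArea);C.append(cn[:,0,:])
a=np.linspace(0,2*np.pi,180)
def g(p):
    o=[]
    for c,k in zip((T,S),C):
        q=np.vstack([proj(c,np.c_[p[0]+r*np.cos(a),p[1]+r*np.sin(a),0*a+z]) for r,z in((.082,.02),(.07,.0))])
        h=cv2.convexHull(q.astype(np.float32))
        o+=[cv2.pointPolygonTest(h,(float(x),float(y)),True) for x,y in k]
    return np.array(o)
r=least_squares(g,[.55,.2],diff_step=1e-3,loss="soft_l1");print("dish",r.x,np.abs(r.fun).mean())
E
```

```text
[ 0.46756993 -0.24108335 -0.45727612  0.09138044] [-26.19999149   5.23571382] [-0.7 -1.5  1.1 -1.5  0.2  1.2 -1.2 -0.5 -1.9 -0.9  0.2 -1.1  0.4 -1.5
 -0.1  0.3  0.1 -0.1]
lip [[ 0.44000928 -0.29709401  0.15859296]] hinge [[ 0.50068286 -0.17378896  0.146     ]] lip0 [[ 0.43975507 -0.29761063  0.146     ]] lip2 [[ 0.52603777 -0.12226097  0.27148304]]
[ 193  194   43   45 1488] [214.31989247 216.06989247]
[ 310  201   78   43 1557] [347.52023121 218.34168272]
dish [0.51557386 0.22419144] 6.851752805751749
```

```bash
cat >> h.py <<'E'
p=np.load("tank.npy")
def Rt(tilt,spin=0,yaw=None): # tool x=tank +y, y=tank x, z down; tilt: z toward tank +y; spin about tool z first
    B=R.from_euler("z",p[2] if yaw is None else yaw)*R.from_matrix(np.array([[0,1,0],[1,0,0],[0,0,-1]]).T)
    return B*R.from_euler("z",spin,degrees=True)*R.from_euler("y",tilt,degrees=True)
def plan(way,start=None):
    """way: list of (pos,R,n rows). Prints per-row average moves in tool axes"""
    from workcell import manip
    s=manip.get_state(); P,Q=start or (np.array(s["tool_pos"]),R.from_matrix(s["ee_rot"]))
    for pos,q,n in way:
        pos=np.array(pos); d=(Q.inv()*q).as_rotvec(degrees=True); dp=(pos-P)/n
        print("->",pos.round(3),"turn",d.round(1))
        for i in range(n):
            qi=Q*R.from_rotvec(d*i/n,degrees=True)
            print("  ",*np.r_[qi.inv().apply(dp)*100,d/n].round(2))
        P,Q=pos,q
def grasp(g,q): return np.ravel(g)+q.apply([0,0,.0187])
E
python3 - <<'E'
from h import *
l=tk(p,fp(p[3],.142)); q=Rt(30)
g=grasp(l,q); print(g)
plan([([.45,.35,.34],Rt(0,-60),5),([.55,.05,.36],Rt(0,-30),6),([.47,-.22,.36],Rt(0),5),(g-.09*q.as_matrix()[:,2],q,5)])
E
```

```text
[ 0.44237871 -0.2922787   0.1427633 ]
-> [0.45 0.35 0.34] turn [-0.1  0.  30.7]
   -5.11 -2.8 -2.19 -0.03 0.01 6.14
   -5.38 -2.23 -2.19 -0.03 0.01 6.14
   -5.59 -1.64 -2.2 -0.03 0.01 6.14
   -5.73 -1.03 -2.2 -0.03 0.01 6.14
   -5.81 -0.41 -2.2 -0.03 0.01 6.14
-> [0.55 0.05 0.36] turn [ 0.  0. 30.]
   -5.08 -1.4 -0.33 0.0 0.0 5.0
   -5.18 -0.95 -0.33 0.0 0.0 5.0
   -5.25 -0.49 -0.33 0.0 0.0 5.0
   -5.27 -0.03 -0.33 0.0 0.0 5.0
   -5.25 0.43 -0.33 0.0 0.0 5.0
   -5.2 0.88 -0.33 0.0 0.0 5.0
-> [ 0.47 -0.22  0.36] turn [ 0.  0. 30.]
   -5.28 -1.95 0.0 0.0 0.0 6.0
   -5.46 -1.39 0.0 0.0 0.0 6.0
   -5.57 -0.81 0.0 0.0 0.0 6.0
   -5.63 -0.23 0.0 0.0 0.0 6.0
   -5.62 0.36 0.0 0.0 0.0 6.0
-> [ 0.423 -0.333  0.221] turn [ 0. 30.  0.]
   -2.44 0.14 2.79 0.0 6.0 0.0
   -2.72 0.14 2.52 0.0 6.0 0.0
   -2.97 0.14 2.22 0.0 6.0 0.0
   -3.18 0.14 1.9 0.0 6.0 0.0
   -3.36 0.14 1.55 0.0 6.0 0.0
```

Request:
servo_tool(
  commands="-5.1 -2.8 -2.2 0 0 6.1 0.2; -5.4 -2.2 -2.2 0 0 6.1 0.2; -5.6 -1.6 -2.2 0 0 6.1 0.2; -5.7 -1 -2.2 0 0 6.1 0.2; -5.8 -0.4 -2.2 0 0 6.1 0.2",
)

```text
time_s: 0.72
tool_pos: [0.4518, 0.3501, 0.3415]
ee_rot: [[-0.557, 0.831, -0.001], [0.831, 0.557, -0.0], [0.0, -0.001, -1.0]]
contact_force: [-0.1, 0.7, 0.2]
grip_width: 0.0511
grip_force: 0.0
```

Request:
servo_tool(
  commands="-5.1 -1.4 -0.3 0 0 5 0.2; -5.2 -1 -0.3 0 0 5 0.2; -5.2 -0.5 -0.3 0 0 5 0.2; -5.3 0 -0.3 0 0 5 0.2; -5.2 0.4 -0.3 0 0 5 0.2",
)

```text
time_s: 1.35
tool_pos: [0.5349, 0.1007, 0.3559]
ee_rot: [[-0.154, 0.988, -0.001], [0.988, 0.154, -0.0], [0.0, -0.001, -1.0]]
contact_force: [0.9, 0.2, 0.6]
grip_width: 0.0513
grip_force: 0.0
```

Request:
servo_tool(
  commands="-5.2 -1.5 0 0 0 6 0.2; -5.3 -1.9 0 0 0 6 0.2; -5.5 -1.4 0 0 0 6 0.2; -5.6 -0.8 0 0 0 6 0.2; 0 0 0 0 0 0 0.2",
)

```text
time_s: 1.98
tool_pos: [0.4763, -0.1198, 0.3563]
ee_rot: [[0.27, 0.963, -0.0], [0.963, -0.27, -0.0], [-0.0, -0.0, -1.0]]
contact_force: [0.7, 1.3, 0.2]
grip_width: 0.0517
grip_force: 0.0
```

```bash
python3 - <<'E'
from h import *
from workcell import manip
s=manip.get_state();print(s["tool_pos"],s["ee_rot"].round(3),s["joint_pos"],s["grip_width"])
c=manip.camera("wrist");pickle.dump(c,open("wrist1.pkl","wb"));print(c["extrinsics"].round(3),c["fx"])
cv2.imwrite("pics/w1.png",c["pixels"][:,:,::-1])
E
```

```text
[ 0.47630904 -0.11980446  0.35629257] [[ 0.27   0.963 -0.   ]
 [ 0.963 -0.27  -0.   ]
 [-0.    -0.    -1.   ]] [-0.52667491 -0.04887553  0.67531771  1.82955316  0.03137554  1.35040446
 -0.13210496] 0.05168712340795029
[[ 0.962 -0.272  0.001 -0.492]
 [ 0.263  0.928 -0.266  0.054]
 [ 0.072  0.256  0.964 -0.503]
 [ 0.     0.     0.     1.   ]] 306.3184997583212
```

View pics/w1.png

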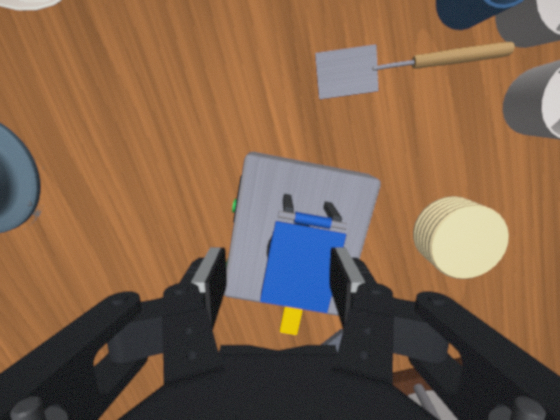

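The wrist view shows the tank's far corners at (246,153) and (379,181), the yellow lip centred at (292,320) and the hinge near (313,219). I'll refit all views together, using the yellow lip and the corners.

```bash
python3 - <<'E'
from h import *
T,S,W=[pickle.load(open(n+".pkl","rb")) for n in("top0","scene0","wrist1")]
for c in (T,S,W):
    hsv=cv2.cvtColor(c["pixels"],cv2.COLOR_RGB2HSV)
    m=cv2.inRange(hsv,(20,170,100),(35,255,255));n,l,st,ce=cv2.connectedComponentsWithStats(m)
    k=1+np.argmax(st[1:,4]);print("yellow",ce[k],st[k],"pred",proj(c,tk(p,fp(p[3],.1335,n=.003))),"end",proj(c,tk(p,fp(p[3],.152))))
print(proj(W,tk(p,[[.1,.13,.07],[-.1,.13,.07]])),"hinge",proj(W,tk(p,[0,.075,.146])))
# blue flap corners
m=cv2.inRange(cv2.cvtColor(W["pixels"],cv2.COLOR_RGB2HSV),(105,150,60),(130,255,255))
n,l,st,ce=cv2.connectedComponentsWithStats(m);k=l[260,310];cn=max(cv2.findContours((l==k).astype(np.uint8),0,1)[0],key=cv2.contourArea)
print(cv2.boxPoints(cv2.minAreaRect(cn)))
print("flapcorners",proj(W,tk(p,[fp(p[3],d,x,.003) for d,x in((.115,.044),(.115,-.044),(.01,-.044),(.01,.044))])))
E
```

```text
yellow [364.60869565 232.7826087 ] [359 228  12  10  69] pred [[364.77221843 233.2135532 ]] end [[369.87152229 235.78944584]]Traceback (most recent call last):
  File "<stdin>", line 6, in <module>
    return _wrapfunc(a, 'argmax', axis=axis, out=out, **kwds)
    return bound(*args, **kwds)
ValueError: attempt to get argmax of an empty sequence
```

```bash
python3 - <<'E'
from h import *
T,S,W=[pickle.load(open(n+".pkl","rb")) for n in("top0","scene0","wrist1")]
for c in (S,W):
    hsv=cv2.cvtColor(c["pixels"],cv2.COLOR_RGB2HSV)
    m=cv2.inRange(hsv,(20,130,90),(35,255,255));n,l,st,ce=cv2.connectedComponentsWithStats(m)
    pr=proj(c,tk(p,fp(p[3],.1335,n=.003)))[0]
    k=1+np.argmin(np.linalg.norm(ce[1:]-pr,axis=1));print("yellow",ce[k],st[k],"pred",pr,"end",proj(c,tk(p,fp(p[3],.152))))
print(proj(W,tk(p,[[.1,.13,.07],[-.1,.13,.07]])),"hinge",proj(W,tk(p,[0,.075,.146])))
m=cv2.inRange(cv2.cvtColor(W["pixels"],cv2.COLOR_RGB2HSV),(105,150,60),(130,255,255))
n,l,st,ce=cv2.connectedComponentsWithStats(m);k=l[260,310];cn=max(cv2.findContours((l==k).astype(np.uint8),0,1)[0],key=cv2.contourArea)
print(cv2.boxPoints(cv2.minAreaRect(cn)))
print("flapcorners",proj(W,tk(p,[fp(p[3],d,x,.003) for d,x in((.115,.044),(.115,-.044),(.01,-.044),(.01,.044))])))
E
```

```text
yellow [183.15384615 187.88461538] [178 185  12   7  52] pred [184.18040087 187.74624868] end [[179.10661351 187.43297745]]
yellow [290.43050193 320.72586873] [279 307  24  29 518] pred [288.11976624 321.22769049] end [[285.35182637 332.9087501 ]]
[[380.31471355 179.44586841]
 [240.66916071 153.71330498]] hinge [[308.46991031 219.94995382]]
[[259.86484 300.81082]
 [275.35135 207.89189]
 [347.51352 219.91891]
 [332.027   312.83783]]
flapcorners [[324.81110324 313.44929089]
 [256.48023629 302.45436264]
 [271.17263703 222.20775603]
 [342.66520124 234.65987856]]
```

```bash
python3 - <<'E'
from h import *
T,S,W=[pickle.load(open(n+".pkl","rb")) for n in("top0","scene0","wrist1")]
t=lambda a:np.array(a)/4+[292,180]
s=lambda a:(np.array(a)-[384,0])/4+[160,175]
i=.003 # visible corner inset
tc=t([[126,30],[356,146],[263,342],[28,230]]);TL=[[.1-i,.13-i,.07],[.1-i,-.1+i,.07],[-.1+i,-.1+i,.07],[-.1+i,.13-i,.07]]
sc=s([[408,202],[660,240],[728,110]]);SL=[TL[1],TL[0],TL[3]]
wc=np.array([[379,181],[246,153]]);WL=[TL[0],TL[3]]
def f(q):
    L=lambda d,x=0,n=.003:tk(q,fp(q[3],d,x,n))
    o=[.33*(proj(T,tk(q,TL))-tc).ravel(),.33*(proj(S,tk(q,SL))-sc).ravel(),.13*(proj(W,tk(q,WL))-wc).ravel()*1.3,
     .33*(proj(T,L(.1335))-[364.6,232.8]).ravel(),.4*(proj(S,L(.1335))-[183.2,187.9]).ravel(),.13*(proj(W,L(.1335))-[290.4,320.7]).ravel()*2,
     .13*(proj(W,np.vstack([L(.115,.044),L(.115,-.044)]))-[[332,312.8],[259.9,300.8]]).ravel()]
    return np.concatenate(o)
r=least_squares(f,p,loss="soft_l1");print(p,r.x,r.fun.round(2))
np.save("tank.npy",r.x)
# dish in top, scene, tighter
for c,(cx,cy) in((T,(305,308.5)),(S,(476,306))):
    hsv=cv2.cvtColor(c["pixels"],cv2.COLOR_RGB2HSV)
    m=((hsv[...,1]<35)&(hsv[...,2]>130)).astype(np.uint8);m=cv2.morphologyEx(m,cv2.MORPH_OPEN,np.ones((3,3)))
    n,l,st,ce=cv2.connectedComponentsWithStats(m);k=l[int(cy/1.42857),int(cx/1.42857)];print(k,st[k],ce[k],proj(c,[[.5156,.2242,.012]]))
E
```

```text
[ 0.46756993 -0.24108335 -0.45727612  0.09138044] [ 0.47028987 -0.24096721 -0.45983432  0.09524007] [-0.08 -0.39 -0.02 -0.61 -0.14 -0.25 -0.02 -0.6  -0.22 -0.28 -0.1  -0.41
 -0.14 -0.23  0.13 -0.04 -0.24  0.42  0.04 -0.13  0.44  0.04 -0.09  0.04
 -0.67  0.04 -0.19  0.15]
7 [ 195  196   40   42 1321] [214.90840273 216.17789553] [[212.3826036  215.50162099]]
9 [311 202  44  26 918] [332.25599129 214.38997821] [[333.75414047 215.48205398]]
```

```bash
python3 - <<'E'
from h import *
l=tk(p,fp(p[3],.142)); q=Rt(30)
g=grasp(l,q); z=q.as_matrix()[:,2]; print(l,g)
plan([(g-.09*z,q,6),(g,q,3)])
E
```

```text
[[ 0.4408409  -0.30043097  0.15950365]] [ 0.44499042 -0.29205219  0.14330898]
-> [ 0.425 -0.332  0.221] turn [-2.9 29.8 10.8]
   -3.71 0.11 2.24 -0.49 4.97 1.79
   -3.89 0.21 1.92 -0.49 4.97 1.79
   -4.03 0.32 1.57 -0.49 4.97 1.79
   -4.14 0.44 1.22 -0.49 4.97 1.79
   -4.21 0.56 0.86 -0.49 4.97 1.79
   -4.25 0.69 0.5 -0.49 4.97 1.79
-> [ 0.445 -0.292  0.143] turn [0. 0. 0.]
   0.0 0.0 3.0 0.0 0.0 0.0
   0.0 0.0 3.0 0.0 0.0 0.0
   0.0 0.0 3.0 0.0 0.0 0.0
```

Request:
servo_tool(
  commands="-3.7 0.1 2.2 -0.5 5 1.8 0.2; -3.9 0.2 1.9 -0.5 5 1.8 0.2; -4 0.3 1.6 -0.5 5 1.8 0.2; -4.1 0.4 1.2 -0.5 5 1.8 0.2; -4.2 0.6 0.9 -0.5 5 1.8 0.2",
)

```text
time_s: 2.65
tool_pos: [0.4379, -0.2918, 0.2436]
ee_rot: [[0.364, 0.914, 0.182], [0.827, -0.407, 0.387], [0.428, 0.01, -0.904]]
contact_force: [1.1, 0.6, 0.4]
grip_width: 0.0512
grip_force: 0.0
```

Request:
servo_tool(
  commands="-4.2 0.7 0.5 -0.5 5 1.8 0.2; 0 0 0 0 0 0 0.2; 0 0 0 0 0 0 0.2",
)

```text
time_s: 3.02
tool_pos: [0.4288, -0.3275, 0.2211]
ee_rot: [[0.378, 0.899, 0.22], [0.778, -0.437, 0.452], [0.502, -0.0, -0.865]]
contact_force: [0.3, 0.7, 0.0]
grip_width: 0.0511
grip_force: 0.0
```

```bash
python3 - <<'E'
from h import *
from workcell import manip
l=tk(p,fp(p[3],.142)); q=Rt(30); g=grasp(l,q)
plan([(g,q,3)]);print(manip.get_state()["contact_force"])
c=manip.camera("wrist");pickle.dump(c,open("wrist2.pkl","wb"))
print("lip axis pts",proj(c,tk(p,[fp(p[3],d,0,.003) for d in(.12,.152)])),"edges",proj(c,tk(p,[fp(p[3],.15,x,.003) for x in(-.012,.012)])))
cv2.imwrite("pics/w2.png",c["pixels"][:,:,::-1])
E
```

```text
-> [ 0.445 -0.292  0.143] turn [-0.2 -0.2  0.3]
   -0.18 -0.03 2.89 -0.07 -0.05 0.12
   -0.18 -0.03 2.89 -0.07 -0.05 0.12
   -0.18 -0.04 2.9 -0.07 -0.05 0.12
[0.32637501 0.70529391 0.00618367]
lip axis pts [[274.90683553 197.65052475]
 [274.57358056 239.54053528]] edges [[257.69250072 236.7223199 ]
 [291.49958538 236.87297921]]
```

View pics/w2.png

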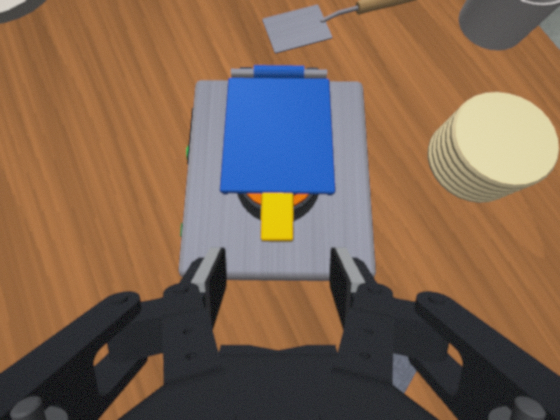

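The lip is at (262–294, 193–240), centred between the fingertips at about x=278, which agrees with the prediction to within 2 mm.

Request:
servo_tool(
  commands="-0.2 0 2.9 0 0 0 0.2; -0.2 0 2.9 0 0 0 0.2; -0.2 0 2.9 0 0 0 0.2; 0 0 0 0 0 0 0.2",
)

```text
time_s: 3.58
tool_pos: [0.4467, -0.2893, 0.1436]
ee_rot: [[0.373, 0.902, 0.218], [0.779, -0.432, 0.455], [0.505, 0.0, -0.863]]
contact_force: [0.7, 0.7, 0.1]
grip_width: 0.0508
grip_force: 0.0
```

Request:
servo_tool(
  commands="0 0 0 0 0 0 -1; 0 0 0 0 0 0 -1; 0 0 0 0 0 0 -1; 0 0 0 0 0 0 -1",
)

```text
time_s: 4.08
tool_pos: [0.4444, -0.2942, 0.1443]
ee_rot: [[0.38, 0.898, 0.222], [0.777, -0.44, 0.451], [0.502, 0.001, -0.865]]
contact_force: [-3.3, 2.6, 2.8]
grip_width: 0.0223
grip_force: 58.7
```

```bash
python3 - <<'E'
from h import *
from workcell import manip
s=manip.get_state(); P=s["tool_pos"]; Q=R.from_matrix(s["ee_rot"])
G=P-Q.apply([0,0,.0187]); L=R.from_euler("z",p[2]).inv().apply(G-[p[0],p[1],0])
v=L[1:]-[.075,.146]; d=np.hypot(*v); th=np.arctan2(v[1],-v[0]); print("local",L.round(4),"d",d,"th",th,s["joint_pos"])
st=(P,Q);w=[]
N=20
for k in range(1,N+1):
    a=th+(2.03-th)*k/N; q=Rt(30-42*k/N)
    w.append((grasp(tk(p,fp(a,d,L[0])),q),q,1))
plan(w)
E
```

```text
local [ 0.0005 -0.0686  0.1604] d 0.14433939214382352 th 0.10022858784321581 [ 0.11428722  0.53758248  0.85588667  1.91238668 -0.89166499  1.32192819
  0.93510561]
-> [ 0.445 -0.293  0.158] turn [-0.1 -2.3  0.3]
   0.8 0.0 -1.09 -0.06 -2.26 0.27
-> [ 0.446 -0.29   0.171] turn [ 0.  -2.1  0. ]
   0.86 0.0 -1.04 0.0 -2.1 0.0
-> [ 0.448 -0.287  0.184] turn [ 0.  -2.1  0. ]
   0.92 -0.0 -0.98 0.0 -2.1 0.0
-> [ 0.45  -0.282  0.196] turn [ 0.  -2.1 -0. ]
   0.98 -0.0 -0.92 0.0 -2.1 -0.0
-> [ 0.453 -0.276  0.208] turn [ 0.  -2.1  0. ]
   1.03 -0.0 -0.85 0.0 -2.1 0.0
-> [ 0.457 -0.27   0.219] turn [ 0.  -2.1  0. ]
   1.08 0.0 -0.79 0.0 -2.1 0.0
-> [ 0.46  -0.262  0.229] turn [ 0.  -2.1  0. ]
   1.13 0.0 -0.72 0.0 -2.1 0.0
-> [ 0.465 -0.253  0.238] turn [-0.  -2.1 -0. ]
   1.17 -0.0 -0.64 -0.0 -2.1 -0.0
-> [ 0.469 -0.244  0.247] turn [ 0.  -2.1 -0. ]
   1.2 -0.0 -0.57 0.0 -2.1 -0.0
-> [ 0.474 -0.234  0.254] turn [-0.  -2.1 -0. ]
   1.23 -0.0 -0.49 -0.0 -2.1 -0.0
-> [ 0.479 -0.223  0.26 ] turn [ 0.  -2.1 -0. ]
   1.26 0.0 -0.41 0.0 -2.1 -0.0
-> [ 0.485 -0.212  0.265] turn [ 0.  -2.1  0. ]
   1.28 0.0 -0.33 0.0 -2.1 0.0
-> [ 0.491 -0.201  0.268] turn [ 0.  -2.1  0. ]
   1.3 -0.0 -0.25 0.0 -2.1 0.0
-> [ 0.496 -0.189  0.271] turn [ 0.  -2.1  0. ]
   1.31 0.0 -0.17 0.0 -2.1 0.0
-> [ 0.502 -0.177  0.272] turn [ 0.  -2.1  0. ]
   1.32 -0.0 -0.09 0.0 -2.1 0.0
-> [ 0.508 -0.166  0.271] turn [ 0.  -2.1  0. ]
   1.32 -0.0 -0.0 0.0 -2.1 0.0
-> [ 0.514 -0.154  0.27 ] turn [ 0.  -2.1  0. ]
   1.32 0.0 0.08 0.0 -2.1 0.0
-> [ 0.52  -0.142  0.267] turn [ 0.  -2.1 -0. ]
   1.31 -0.0 0.16 0.0 -2.1 -0.0
-> [ 0.525 -0.131  0.263] turn [ 0.  -2.1  0. ]
   1.3 -0.0 0.25 0.0 -2.1 0.0
-> [ 0.531 -0.12   0.257] turn [ 0.  -2.1 -0. ]
   1.28 0.0 0.33 0.0 -2.1 -0.0
```

Request:
servo_tool(
  commands="0.8 0 -1.1 0 -2.1 0 -1; 0.9 0 -1 0 -2.1 0 -1; 0.9 0 -1 0 -2.1 0 -1; 1 0 -0.9 0 -2.1 0 -1; 1 0 -0.9 0 -2.1 0 -1",
)

```text
time_s: 4.7
tool_pos: [0.453, -0.2768, 0.2061]
ee_rot: [[0.415, 0.898, 0.147], [0.847, -0.44, 0.297], [0.331, 0.001, -0.944]]
contact_force: [0.9, 2.6, -7.0]
grip_width: 0.0224
grip_force: 59.6
```

Request:
servo_tool(
  commands="1.1 0 -0.8 0 -2.1 0 -1; 1.1 0 -0.7 0 -2.1 0 -1; 1.2 0 -0.6 0 -2.1 0 -1; 1.2 0 -0.6 0 -2.1 0 -1",
)

```text
time_s: 5.2
tool_pos: [0.4689, -0.2448, 0.2452]
ee_rot: [[0.433, 0.897, 0.086], [0.881, -0.441, 0.169], [0.19, 0.003, -0.982]]
contact_force: [1.6, -0.5, -8.2]
grip_width: 0.0222
grip_force: 59.3
```

Going well; continue.

Request:
servo_tool(
  commands="1.2 0 -0.5 0 -2.1 0 -1; 1.3 0 -0.4 0 -2.1 0 -1; 1.3 0 -0.3 0 -2.1 0 -1; 1.3 0 -0.2 0 -2.1 0 -1; 1.3 0 -0.2 0 -2.1 0 -1",
)

```text
time_s: 5.82
tool_pos: [0.4954, -0.1919, 0.2696]
ee_rot: [[0.442, 0.897, 0.007], [0.897, -0.442, 0.004], [0.007, 0.004, -1.0]]
contact_force: [-0.9, -4.4, -8.6]
grip_width: 0.022
grip_force: 58.9
```

Request:
servo_tool(
  commands="1.3 0 -0.1 0 -2.1 0 -1; 1.3 0 0 0 -2.1 0 -1; 1.3 0 0.1 0 -2.1 0 -1",
)

```text
time_s: 6.2
tool_pos: [0.5127, -0.1574, 0.2698]
ee_rot: [[0.441, 0.897, -0.042], [0.892, -0.443, -0.094], [-0.103, 0.004, -0.995]]
contact_force: [-3.1, -3.1, 2.8]
grip_width: 0.0215
grip_force: 58.6
```

```bash
cat > fl.py <<'E'
from h import *
from workcell import manip
s=manip.get_state(); P=s["tool_pos"]; Q=R.from_matrix(s["ee_rot"])
G=P-Q.apply([0,0,.0187]); L=R.from_euler("z",p[2]).inv().apply(G-[p[0],p[1],0])
v=L[1:]-[.075,.146]; d=np.hypot(*v); th=np.arctan2(v[1],-v[0]); print("local",L.round(4),"d",d,"th",th,s["joint_pos"],s["contact_force"])
E
python3 fl.py
```

```text
local [0.0009 0.0956 0.2884] d 0.14386520835614716 th 1.7145002360609365 [-0.80505031  0.2459242   1.11944751  1.85581113 -0.1277244   1.19145677
 -0.10707905] [-3.08132031 -3.05567779  2.79650355]
```

Request:
servo_tool(
  commands="1.3 0 0.1 0 -2.1 0 -1; 1.3 0 0.2 0 -2.1 0 -1; 1.3 0 0.3 0 -2.1 0 -1",
)

```text
time_s: 6.58
tool_pos: [0.5308, -0.1183, 0.2576]
ee_rot: [[0.431, 0.898, -0.088], [0.879, -0.44, -0.185], [-0.205, 0.002, -0.979]]
contact_force: [-0.2, -0.6, -0.6]
grip_width: 0.0043
grip_force: 0.0
```

Request:
servo_tool(
  commands="0.4 0 0.2 0 0 0 -1; 0.4 0 0.2 0 0 0 -1; 0.3 0 0.1 0 0 0 -1",
)

```text
time_s: 6.95
tool_pos: [0.5341, -0.1115, 0.2506]
ee_rot: [[0.431, 0.898, -0.089], [0.878, -0.44, -0.185], [-0.206, 0.002, -0.979]]
contact_force: [-0.4, -0.2, 0.7]
grip_width: -0.0001
grip_force: 0.0
```

```bash
python3 fl.py
```

```text
local [-0.0003  0.1482  0.2689] d 0.14304318976203445 th 2.1077402800506495 [-0.87099977  0.35319413  1.08534078  1.82880476 -0.11867833  1.19786214
 -0.21407597] [-0.38331659 -0.19332246  0.71851625]
```

```bash
python3 - <<'E'
from h import *
from workcell import manip
a=manip.camera("scene")["pixels"][120:260,150:290,::-1];b=manip.camera("wrist")["pixels"][:,:,::-1]
a=cv2.resize(a,(420,420),interpolation=cv2.INTER_CUBIC)
cv2.imwrite("pics/s3.png",cv2.resize(np.hstack([a,b]),(800,343)))
E
```

```text
(no output)
```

View pics/s3.png

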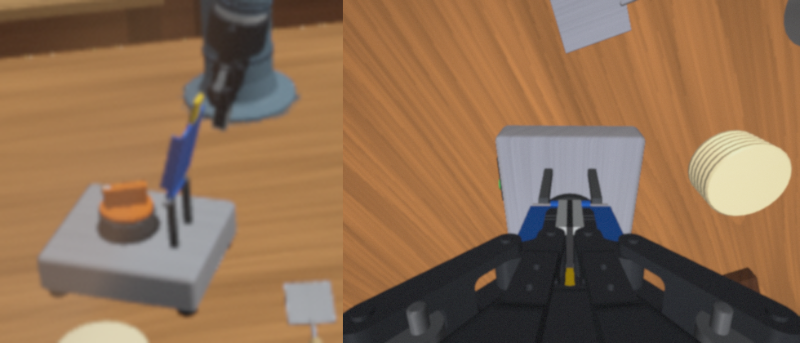

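The flap stands open to about 1.75–1.8 rad. The lip slipped out, and the closed fingers now hang on its +y side. I'll go over the top and push it to the stop from the -y side.

```bash
python3 - <<'E'
from h import *
w=lambda y,z:tk(p,[0,y,z])[0]
from workcell import manip
s=manip.get_state();P=s["tool_pos"];Q=R.from_matrix(s["ee_rot"])
plan([(P-.09*Q.as_matrix()[:,2],Q,2),(w(.045,.35),Rt(0),3),(w(.045,.235),Rt(0),3),(w(.105,.235),Rt(0),5)])
E
```

```text
-> [ 0.542 -0.095  0.339] turn [0. 0. 0.]
   -0.0 -0.0 -4.5 0.0 0.0 0.0
   -0.0 -0.0 -4.5 0.0 0.0 0.0
-> [ 0.49  -0.201  0.35 ] turn [ 0.1 11.9  0.2]
   -3.93 0.0 0.44 0.04 3.95 0.08
   -3.95 0.01 0.17 0.04 3.95 0.08
   -3.95 0.01 -0.1 0.04 3.95 0.08
-> [ 0.49  -0.201  0.235] turn [0. 0. 0.]
   0.0 0.0 3.83 0.0 0.0 0.0
   0.0 0.0 3.83 0.0 0.0 0.0
   0.0 0.0 3.83 0.0 0.0 0.0
-> [ 0.517 -0.147  0.235] turn [0. 0. 0.]
   1.2 -0.0 0.0 0.0 0.0 0.0
   1.2 -0.0 0.0 0.0 0.0 0.0
   1.2 -0.0 0.0 0.0 0.0 0.0
   1.2 -0.0 0.0 0.0 0.0 0.0
   1.2 -0.0 0.0 0.0 0.0 0.0
```

Request:
servo_tool(
  commands="0 0 -4.5 0 0 0 -1; 0 0 -4.5 0 0 0 -1; -3.9 0 0.2 0 4 0 -1; -4 0 0.1 0 4 0 -1; -4 0 0 0 4 0 -1",
)

```text
time_s: 7.68
tool_pos: [0.4896, -0.2025, 0.3528]
ee_rot: [[0.44, 0.898, 0.006], [0.898, -0.44, 0.004], [0.006, 0.003, -1.0]]
contact_force: [-0.6, -0.4, 0.1]
grip_width: 0.0002
grip_force: 0.0
```

Request:
servo_tool(
  commands="0 0 3.8 0 0 0 -1; 0 0 3.8 0 0 0 -1; 0 0 3.8 0 0 0 -1; 0 0 0 0 0 0 -1",
)

```text
time_s: 8.18
tool_pos: [0.4877, -0.2002, 0.2356]
ee_rot: [[0.441, 0.897, -0.004], [0.897, -0.441, 0.002], [-0.0, -0.004, -1.0]]
contact_force: [0.1, -0.2, 0.3]
grip_width: -0.0002
grip_force: 0.0
```

Request:
servo_tool(
  commands="1 0 0 0 0 0 -1; 1 0 0 0 0 0 -1; 1 0 0 0 0 0 -1; 1 0 0 0 0 0 -1",
)

```text
time_s: 8.68
tool_pos: [0.509, -0.1635, 0.2388]
ee_rot: [[0.438, 0.899, 0.003], [0.899, -0.438, 0.001], [0.003, 0.003, -1.0]]
contact_force: [0.5, -0.7, -0.1]
grip_width: 0.0
grip_force: 0.0
```

```bash
python3 fl.py
```

```text
local [2.000e-04 8.660e-02 2.575e-01] d 0.11205581465729185 th 1.6743962764014715 [-0.73693398  0.27474592  1.13209557  1.90692244 -0.2779379   1.12793876
  0.0476198 ] [ 0.49705681 -0.70713052 -0.08700232]
```

Request:
servo_tool(
  commands="0.7 0 0.2 0 0 0 -1; 0.7 0 0.2 0 0 0 -1; 0.4 0 0 0 0 0 -1",
)

```text
time_s: 9.05
tool_pos: [0.5157, -0.1489, 0.2338]
ee_rot: [[0.44, 0.898, 0.002], [0.898, -0.44, -0.001], [0.0, 0.002, -1.0]]
contact_force: [-0.1, -2.4, -0.5]
grip_width: 0.0001
grip_force: 1.0
```

Request:
servo_tool(
  commands="0.4 0 0 0 0 0 -1; 0.3 0 0 0 0 0 -1; 0 0 0 0 0 0 -1",
)

```text
time_s: 9.43
tool_pos: [0.5168, -0.1457, 0.2337]
ee_rot: [[0.442, 0.897, -0.001], [0.897, -0.442, -0.004], [-0.004, 0.001, -1.0]]
contact_force: [-2.2, -6.2, -0.2]
grip_width: -0.0003
grip_force: 3.0
```

Request:
servo_tool(
  commands="0.4 0 0 0 0 0 -1; 0.4 0 0 0 0 0 -1; 0 0 0 0 0 0 -1",
)

```text
time_s: 9.8
tool_pos: [0.517, -0.1453, 0.2337]
ee_rot: [[0.447, 0.895, -0.006], [0.895, -0.447, -0.012], [-0.013, 0.0, -1.0]]
contact_force: [-7.4, -15.1, 0.2]
grip_width: 0.0001
grip_force: 7.7
```

```bash
python3 fl.py
```

```text
local [-0.0006  0.1067  0.2524] d 0.11101722602050838 th 1.8602859747474318 [-7.66273220e-01  2.96197902e-01  1.12419489e+00  1.90302498e+00
 -2.81566105e-01  1.12484913e+00  1.72312847e-03] [ -7.39504615 -15.07831406   0.19149734]
```

Request:
servo_tool(
  commands="-4 0 0 0 0 0 -1; -5 0 -2 0 0 0 0.9; -5 0 -2 0 0 0 0.9; 0 0 0 0 0 0 0.9; 0 0 0 0 0 0 0.9",
)

```text
time_s: 10.42
tool_pos: [0.4614, -0.2596, 0.2737]
ee_rot: [[0.439, 0.898, 0.003], [0.898, -0.439, 0.003], [0.004, 0.001, -1.0]]
contact_force: [0.3, -0.5, 0.2]
grip_width: 0.0721
grip_force: 0.0
```

```bash
python3 - <<'E'
from h import *
from workcell import manip
c=manip.camera("wrist");pickle.dump(c,open("wrist4.pkl","wb"))
S=manip.camera("scene");T=manip.camera("top")
s=manip.get_state();E=c["extrinsics"];print(s["tool_pos"],-E[:3,:3].T@E[:3,3])
hsv=cv2.cvtColor(c["pixels"],cv2.COLOR_RGB2HSV);m=cv2.inRange(hsv,(4,150,60),(16,255,255))
print("grip pred",proj(c,tk(p,[[0,0,.124],[0,0,.14],[0,0,.108],[0,0,.1]])), "lip2",[proj(k,tk(p,fp(2.0,.1335,n=.003)))for k in(S,T)])
a=cv2.resize(S["pixels"][120:225,150:255,::-1],(420,420),interpolation=cv2.INTER_CUBIC)
cv2.imwrite("pics/w4.png",cv2.resize(np.hstack([a,c["pixels"][:,:,::-1]]),(800,343)))
x,y=proj(c,tk(p,[0,0,.124]))[0].astype(int)
big=cv2.resize(c["pixels"][max(y-70,0):y+70,x-70:x+70,::-1],(560,560),interpolation=cv2.INTER_CUBIC)
cv2.imwrite("pics/w4c.png",big);print("crop origin",x-70,max(y-70,0),"x4")
E
```

```text
[ 0.46175503 -0.25850058  0.27313371] [ 0.49114758 -0.20043113  0.41699893]
grip pred [[276.18461856 174.38106705]
 [276.13968476 177.09530301]
 [276.22507798 171.93710646]
 [276.24383358 170.8041703 ]] lip2 [array([[236.29233366, 167.38232449]]), array([[315.35092607, 201.65119431]])]
crop origin 206 104 x4
```

View pics/w4.png

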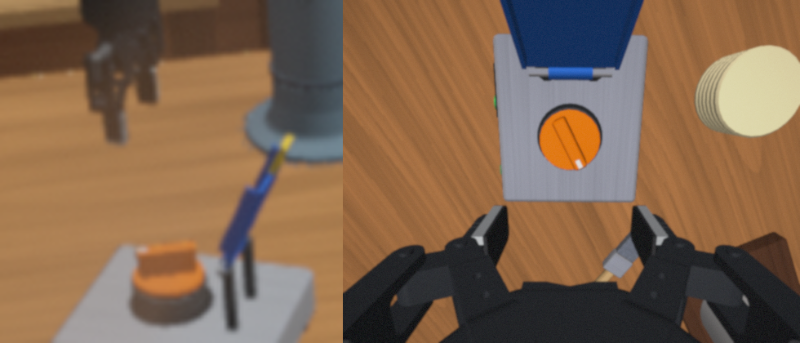

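The flap is at its stop: its lip sits at the predicted 2.0 rad pixel. In the right tile the cap is at (570,138), with the bar running from (559,119) to (580,166) and a white mark at its near end. I'll get the bar angle numerically.

```bash
python3 - <<'E'
from h import *
c=pickle.load(open("wrist4.pkl","rb"))
hsv=cv2.cvtColor(c["pixels"],cv2.COLOR_RGB2HSV);m=cv2.inRange(hsv,(4,150,60),(20,255,255))
n,l,st,ce=cv2.connectedComponentsWithStats(m);k=1+np.argmin(np.linalg.norm(ce[1:]-[277,170],axis=1));print(st[k],ce[k])
# unproject to plane z, tank frame rectified image: 0.5 mm/px at z=.14
h=.14;g=np.array([[-.05,-.05],[.05,-.05],[.05,.05],[-.05,.05]])
src=proj(c,tk(p,np.c_[g,[h]*4])).astype(np.float32)
dst=np.float32([[0,400],[400,400],[400,0],[0,0]])
I=cv2.warpPerspective(c["pixels"],cv2.getPerspectiveTransform(src,dst),(400,400),flags=cv2.INTER_CUBIC)
cv2.imwrite("pics/rect.png",I[:,:,::-1])
G=cv2.GaussianBlur(I[:,:,1].astype(np.float32),(0,0),4);gx,gy=cv2.Sobel(G,5,1,0),cv2.Sobel(G,5,0,1)
yy,xx=np.mgrid[:400,:400];M=np.hypot(xx-200,yy-200)<100
mag=np.hypot(gx,gy)*M
best=[]
for a in range(0,180,1): # direction angle (tank), normal projection
    nx,ny=-np.sin(np.radians(a)),-np.cos(np.radians(a)) # normal in image coords (y down)
    best.append((np.abs(gx*nx+gy*ny)*M)[mag>np.percentile(mag[M],75)].sum()-(np.abs(gx*ny-gy*nx)*M)[mag>np.percentile(mag[M],75)].sum())
print("bar angle deg from tank x",np.argmax(best))
E
```

```text
[ 240  134   76   74 4246] [277.46208196 169.76471974]
bar angle deg from tank x 116
```

View pics/rect.png

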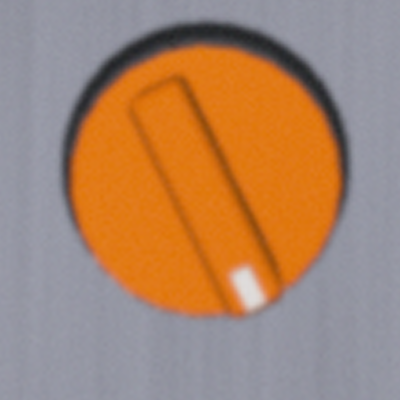

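Bar centre is (206,195) in the rectified picture, which puts it about (+1.5, +1) mm from the fitted axis, with the bar at about 115° from tank x. I'll spin the tool +154° so the unscrewing turns j7 back toward its middle.

Request:
servo_tool(
  commands="0 0 0 0 0 10 1; 0 0 0 0 0 10 1; 0 0 0 0 0 10 1; 0 0 0 0 0 10 1; 0 0 0 0 0 10 1",
)

```text
time_s: 11.2
tool_pos: [0.4617, -0.2589, 0.2732]
ee_rot: [[0.971, 0.238, 0.001], [0.238, -0.971, 0.002], [0.002, -0.001, -1.0]]
contact_force: [0.2, -1.1, -0.3]
grip_width: 0.0856
grip_force: 0.0
```

Request:
servo_tool(
  commands="0 0 0 0 0 10 1; 0 0 0 0 0 10 1; 0 0 0 0 0 10 1; 0 0 0 0 0 10 1; 0 0 0 0 0 10 1",
)

```text
time_s: 11.82
tool_pos: [0.4617, -0.2589, 0.273]
ee_rot: [[0.807, -0.591, 0.001], [-0.591, -0.807, 0.001], [-0.0, -0.001, -1.0]]
contact_force: [-0.1, 0.9, -0.1]
grip_width: 0.0853
grip_force: 0.0
```

```bash
python3 fl.py; python3 - <<'E'
from h import *
q=Rt(0,154.5)
plan([(tk(p,[.0015,.001,.20])[0],q,6),(tk(p,[.0015,.001,.124-.0187])[0],q,4)])
E
```

```text
local [ 0.0003 -0.0199  0.2917] d 0.17388027327489572 th 0.9933228414970944 [-0.74880854  0.50695818  1.53459509  1.87953247 -0.53149591  1.28524195
 -1.25792829] [-0.10749082  0.90896721 -0.05290731]
-> [ 0.472 -0.241  0.2  ] turn [-0.1  0.1 54.6]
   -0.04 -0.34 1.22 -0.01 0.01 9.1
   -0.09 -0.33 1.22 -0.01 0.01 9.1
   -0.15 -0.32 1.22 -0.01 0.01 9.1
   -0.19 -0.29 1.22 -0.01 0.01 9.1
   -0.24 -0.25 1.22 -0.01 0.01 9.1
   -0.28 -0.21 1.22 -0.01 0.01 9.1
-> [ 0.472 -0.241  0.105] turn [0. 0. 0.]
   0.0 0.0 2.37 0.0 0.0 0.0
   0.0 0.0 2.37 0.0 0.0 0.0
   0.0 0.0 2.37 0.0 0.0 0.0
   0.0 0.0 2.37 0.0 0.0 0.0
```

Request:
servo_tool(
  commands="0 -0.3 1.2 0 0 9.1 1; -0.1 -0.3 1.2 0 0 9.1 1; -0.1 -0.3 1.2 0 0 9.1 1; -0.2 -0.3 1.2 0 0 9.1 1; -0.2 -0.3 1.2 0 0 9.1 1",
)

```text
time_s: 12.45
tool_pos: [0.4709, -0.245, 0.2124]
ee_rot: [[0.145, -0.989, 0.001], [-0.989, -0.145, 0.002], [-0.002, -0.001, -1.0]]
contact_force: [0.1, 0.3, 0.1]
grip_width: 0.0855
grip_force: 0.0
```

Request:
servo_tool(
  commands="-0.3 -0.2 1.2 0 0 9.1 1; 0 0 0 0 0 0 1",
)

```text
time_s: 12.7
tool_pos: [0.4718, -0.2417, 0.2]
ee_rot: [[-0.007, -1.0, -0.002], [-1.0, 0.007, 0.002], [-0.002, 0.002, -1.0]]
contact_force: [0.0, 0.6, 0.1]
grip_width: 0.0855
grip_force: 0.0
```

```bash
python3 fl.py; python3 - <<'E'
from h import *
q=Rt(0,154.5)
plan([(tk(p,[.0015,.001,.124-.0187])[0],q,4)])
from workcell import manip
c=manip.camera("wrist");hsv=cv2.cvtColor(c["pixels"],cv2.COLOR_RGB2HSV)
m=cv2.inRange(hsv,(0,0,190),(180,60,255));n,l,st,ce=cv2.connectedComponentsWithStats(m)
print("white mark pred",proj(c,tk(p,[[.0015+.026*np.cos(np.radians(-64.5)),.001+.026*np.sin(np.radians(-64.5)),.14]])),[(ce[i].round(1),st[i,4]) for i in range(1,n) if 15<st[i,4]<2000])
cv2.imwrite("pics/w5.png",c["pixels"][:,:,::-1])
E
```

```text
local [1.700e-03 1.000e-04 2.187e-01] d 0.10442547277896974 th 0.7702856261967886 [-0.70694826  0.75570098  1.54125178  1.95590546 -0.79822256  1.27653399
 -2.03368836] [0.00516647 0.60126012 0.10726075]
-> [ 0.472 -0.241  0.105] turn [0.1 0.1 0.5]
   -0.02 -0.01 2.37 0.03 0.02 0.11
   -0.02 -0.01 2.37 0.03 0.02 0.11
   -0.02 -0.01 2.37 0.03 0.02 0.11
   -0.02 -0.01 2.37 0.03 0.02 0.11
white mark pred [[278.59970032 189.74482659]] [(array([ 30.6, 136.8]), np.int32(20)), (array([278.9, 191.3]), np.int32(96))]
```

View pics/w5.png

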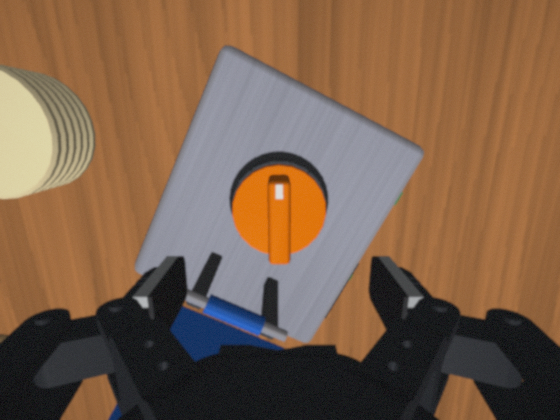

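The cap bar is vertical in the image at x≈279, centred between the fingers, and the white mark is where predicted (279,191). I'll keep the tips 5 mm above the plate.

Request:
servo_tool(
  commands="0 0 2.9 0 0 0.1 1; 0 0 2.9 0 0 0.1 1; -0.1 0 1.9 0 0 0.1 1; 0 0 0.9 0 0 0.1 1; 0 0 0 0 0 0 1",
)

```text
time_s: 13.38
tool_pos: [0.472, -0.2426, 0.116]
ee_rot: [[-0.018, -1.0, 0.002], [-1.0, 0.018, 0.001], [-0.001, -0.002, -1.0]]
contact_force: [-0.1, -0.4, 0.8]
grip_width: 0.0855
grip_force: 0.0
```

Request:
servo_tool(
  commands="0 0 0 0 0 0 -1; 0 0 0 0 0 0 -1; 0 0 0 0 0 0 -1; 0 0 0 0 0 0 -1; 0 0 0 0 0 0 -1",
)

```text
time_s: 14.0
tool_pos: [0.4721, -0.2428, 0.1164]
ee_rot: [[-0.019, -1.0, 0.003], [-1.0, 0.019, 0.001], [-0.001, -0.003, -1.0]]
contact_force: [-0.0, 0.7, 3.2]
grip_width: 0.0149
grip_force: 62.7
```

Request:
servo_tool(
  commands="0 0 0 0 0 0 -1; 0 0 0 0 0 0 -1",
)

```text
time_s: 14.25
tool_pos: [0.4721, -0.2428, 0.1164]
ee_rot: [[-0.019, -1.0, 0.003], [-1.0, 0.019, 0.001], [-0.001, -0.003, -1.0]]
contact_force: [0.2, 1.1, 4.8]
grip_width: 0.0145
grip_force: 62.9
```

Request:
servo_tool(
  commands="0 0 -0.1 0 0 -8 -1; 0 0 0 0 0 -8 -1; 0 0 0 0 0 -8 -1; 0 0 0 0 0 -8 -1; 0 0 0 0 0 -8 -1",
)

```text
time_s: 14.88
tool_pos: [0.4712, -0.242, 0.1164]
ee_rot: [[0.632, -0.775, 0.001], [-0.775, -0.632, 0.002], [-0.001, -0.002, -1.0]]
contact_force: [-1.3, 0.5, 0.7]
grip_width: 0.0148
grip_force: 62.3
```

Request:
servo_tool(
  commands="0 0 0 0 0 -8 -1; 0 0 0 0 0 -8 -1; 0 0 0 0 0 -8 -1; 0 0 0 0 0 -8 -1; 0 0 0 0 0 -8 -1",
)

```text
time_s: 15.5
tool_pos: [0.4709, -0.2422, 0.1164]
ee_rot: [[0.982, -0.188, 0.0], [-0.188, -0.982, 0.002], [0.0, -0.002, -1.0]]
contact_force: [-1.1, 0.2, 0.9]
grip_width: 0.0148
grip_force: 62.4
```

```bash
cat > tq.py <<'E'
from h import *
from workcell import manip
s=manip.get_state();Q=R.from_matrix(s["ee_rot"])
print("spin",(Rt(0).inv()*Q).as_rotvec(degrees=True).round(1),"F",s["contact_force"].round(1),"M",s["wrist_torque"].round(2),s["tool_pos"].round(4),"j",s["joint_pos"].round(2),s["grip_width"])
E
python3 tq.py
```

```text
spin [ 0.1  0.1 74.5] F [-1.1  0.2  0.9] M [ 0.    0.28 -0.03] [ 0.4709 -0.2422  0.1164] j [-0.51  0.55  1.13  2.02 -0.61  0.96 -0.82] 0.014752062058345632
```

Turned 81° easily. Continue, feeling for the stop.

Request:
servo_tool(
  commands="0 0 0 0 0 -5 -1; 0 0 0 0 0 -5 -1",
)

```text
time_s: 15.75
tool_pos: [0.4705, -0.2424, 0.1164]
ee_rot: [[1.0, -0.017, 0.0], [-0.017, -1.0, 0.002], [0.0, -0.002, -1.0]]
contact_force: [-1.3, 0.5, 0.6]
grip_width: 0.0151
grip_force: 62.4
```

```bash
python3 tq.py
```

```text
spin [ 0.1  0.1 64.6] F [-1.3  0.5  0.6] M [-0.07  0.36 -0.1 ] [ 0.4705 -0.2424  0.1164] j [-0.49  0.52  1.09  2.02 -0.58  0.95 -0.68] 0.015069304590104391
```

Request:
servo_tool(
  commands="0 0 0 0 0 -5 -1; 0 0 0 0 0 -5 -1",
)

```text
time_s: 16.0
tool_pos: [0.47, -0.2413, 0.1164]
ee_rot: [[0.988, 0.152, -0.001], [0.152, -0.988, 0.006], [0.0, -0.006, -1.0]]
contact_force: [-3.3, 3.0, 5.1]
grip_width: 0.0149
grip_force: 67.1
```

```bash
python3 tq.py
```

```text
spin [ 0.3  0.2 54.9] F [-3.3  3.   5.1] M [ 0.5   0.72 -1.58] [ 0.47   -0.2413  0.1164] j [-0.46  0.49  1.05  2.02 -0.54  0.94 -0.54] 0.014913355079239379
```

Request:
servo_tool(
  commands="0 0 0 0 0 -5 -1; 0 0 0 0 0 0 -1",
)

```text
time_s: 16.25
tool_pos: [0.4705, -0.2413, 0.1166]
ee_rot: [[0.973, 0.23, 0.002], [0.23, -0.973, 0.007], [0.003, -0.006, -1.0]]
contact_force: [-3.0, 4.4, 5.5]
grip_width: 0.0149
grip_force: 95.3
```

```bash
python3 tq.py
```

```text
spin [ 0.2  0.3 50.3] F [-3.   4.4  5.5] M [ 0.85  0.49 -2.15] [ 0.4705 -0.2413  0.1166] j [-0.45  0.48  1.03  2.02 -0.53  0.93 -0.47] 0.014919893877119037
```

The stop is at about 98°. Back off slightly and lift.

Request:
servo_tool(
  commands="0 0 0 0 0 6 -1; 0 0 -0.3 0 0 0 -1; 0 0 -0.4 0 0 0 -1; 0 0 0 0 0 0 -1",
)

```text
time_s: 16.75
tool_pos: [0.4702, -0.2413, 0.1229]
ee_rot: [[0.99, 0.14, -0.002], [0.14, -0.99, 0.003], [-0.001, -0.003, -1.0]]
contact_force: [-1.0, 1.3, -11.8]
grip_width: 0.0148
grip_force: 61.1
```

```bash
python3 tq.py
```

```text
spin [ 0.2  0.  55.6] F [ -1.    1.3 -11.8] M [ 0.38  0.04 -0.43] [ 0.4702 -0.2413  0.1229] j [-0.48  0.49  1.07  2.02 -0.53  0.95 -0.56] 0.014753295926790902
```

Request:
servo_tool(
  commands="0 0 -0.3 0 0 1 -1; 0 0 -0.3 0 0 0 -1; 0 0 0 0 0 0 -1",
)

```text
time_s: 17.12
tool_pos: [0.4736, -0.2442, 0.1319]
ee_rot: [[0.993, 0.122, 0.006], [0.122, -0.993, -0.002], [0.006, 0.002, -1.0]]
contact_force: [0.0, -0.6, -2.5]
grip_width: 0.0152
grip_force: 61.8
```

```bash
python3 tq.py
```

```text
spin [-0.3  0.2 56.7] F [ 0.  -0.6 -2.5] M [-0.01 -0.01 -0.04] [ 0.4736 -0.2442  0.1319] j [-0.49  0.48  1.09  2.01 -0.52  0.96 -0.58] 0.015159885664749592
```

Request:
servo_tool(
  commands="0 0 -2 0 0 0 -1; 0 0 -4 0 0 0 -1; 0 0 -4 0 0 0 -1; 0 0 -3 0 0 0 -1; 0 0 0 0 0 0 -1",
)

```text
time_s: 17.75
tool_pos: [0.4736, -0.2447, 0.2635]
ee_rot: [[0.993, 0.12, 0.01], [0.12, -0.993, -0.001], [0.009, 0.002, -1.0]]
contact_force: [0.6, -0.5, -3.9]
grip_width: 0.0148
grip_force: 62.0
```

```bash
python3 tq.py; python3 - <<'E'
from h import *
from workcell import manip
S=manip.camera("scene");s=manip.get_state();P=s["tool_pos"];T=manip.camera("top")
pickle.dump(S,open("scene5.pkl","wb"))
print("bar centre nominal px (TCP+.0107)",proj(S,[P+[0,0,.0105-.0025],P]))
x,y=proj(S,[P])[0].astype(int);print(x,y)
im=S["pixels"]
hsv=cv2.cvtColor(im,cv2.COLOR_RGB2HSV);m=cv2.inRange(hsv,(4,150,60),(18,255,255))
n,l,st,ce=cv2.connectedComponentsWithStats(m);print([(st[i],ce[i].round(1)) for i in range(1,n) if st[i,4]>60])
cv2.imwrite("pics/s5.png",np.vstack([cv2.resize(im[y-60:y+80,x-60:x+80,::-1],(560,560),interpolation=cv2.INTER_CUBIC)]))
# dish: two views fit of centre from mask centroids (rim region), z~.012
for h in (.005,.012,.02):
  r=least_squares(lambda q:np.r_[proj(T,[[q[0],q[1],h]])[0]-[214.6,216.1],proj(S,[[q[0],q[1],h]])[0]-[332.6,214.6]],[.51,.22]);print(h,r.x,r.fun)
for c,(cx,cy) in((T,(213.5,216)),(S,(333,214))):
    hsv=cv2.cvtColor(c["pixels"],cv2.COLOR_RGB2HSV)
    for sa,va in((50,110),(40,120),(30,140)):
        m=((hsv[...,1]<sa)&(hsv[...,2]>va)).astype(np.uint8);m=cv2.morphologyEx(m,cv2.MORPH_OPEN,np.ones((5,5)))
        n,l,st,ce=cv2.connectedComponentsWithStats(m);k=l[int(cy),int(cx)];print(st[k],ce[k])
a=np.linspace(0,2*np.pi,90)
for c in(T,S):
    q=proj(c,np.c_[.515+.082*np.cos(a),.22+.082*np.sin(a),0*a+.02]);print("rim model at .515,.22:",q.min(0),q.max(0))
E
```

```text
spin [-0.4  0.4 56.7] F [ 0.6 -0.5 -3.9] M [-0.03  0.   -0.04] [ 0.4736 -0.2447  0.2635] j [-0.7   0.3   1.3   1.89 -0.32  1.18 -0.74] 0.01483518716209428
bar centre nominal px (TCP+.0107) [[196.49228442 162.44203618]
 [196.72559374 164.58880335]]
196 164
[(array([55,  0, 22, 10, 68], dtype=int32), array([64.3,  3.9])), (array([ 0, 71, 14, 16, 61], dtype=int32), array([ 5.6, 79.4])), (array([184, 153,  24,  21, 234], dtype=int32), array([195.9, 166.2])), (array([511, 277,  19,  10,  71], dtype=int32), array([520.1, 281.3])), (array([476, 282,  33,  10,  74], dtype=int32), array([490.9, 286.5])), (array([420, 289,  37,  14, 132], dtype=int32), array([438.9, 295.8])), (array([363, 299,  46,  13, 162], dtype=int32), array([385.3, 304.8])), (array([249, 319,  41,  12, 127], dtype=int32), array([269. , 324.7])), (array([233, 325,  17,  10,  64], dtype=int32), array([239.8, 329.6])), (array([209, 328,  25,  11,  94], dtype=int32), array([221.2, 333.2])), (array([158, 335,  37,  13, 121], dtype=int32), array([176.1, 341. ]))]
0.005 [0.51098076 0.21975366] [-0.7480915   0.89938132 -0.51654101  1.91058412]
0.012 [0.51281742 0.21850176] [-0.64844975  0.17476853 -0.58992812  0.66160913]
0.02 [0.51488818 0.21707744] [-0.53545462 -0.65331275 -0.67506174 -0.77966712]
[ 194  194   42   45 1456] [214.625      216.15453297]
[ 194  195   41   44 1389] [214.76961843 216.45356371]
[ 195  198   40   38 1263] [214.73317498 216.29928741]
[ 311  201   76   41 1540] [347.18116883 218.12467532]
[311 202  43  26 925] [332.1827027 214.36     ]
[311 202  43  26 895] [332.00782123 214.38547486]
rim model at .515,.22: [190.31330986 192.84558885] [236.14752375 238.25237953]
rim model at .515,.22: [309.94724414 201.20836406] [355.6562308  227.21599412]
```

View pics/s5.png

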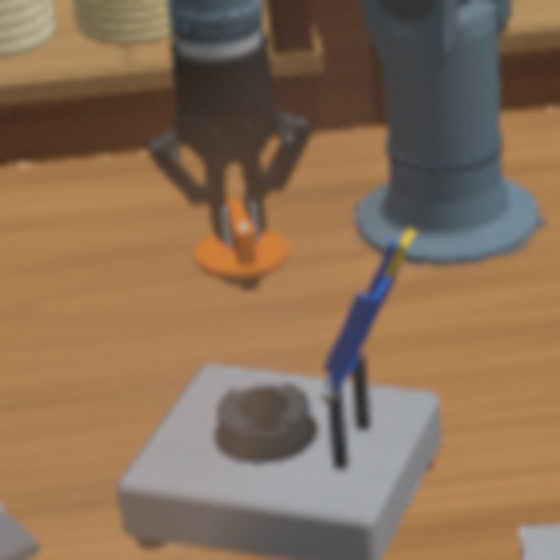

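The cap is held clear and level, the collar is empty and the flap stays open. The dish is at about (0.513, 0.217). I'll lift over the flap's height and carry it across.

Request:
servo_tool(
  commands="0 0 -4 0 0 0 -1; 0 0 -5 0 0 0 -1; 0 0 -3 0 0 0 -1; 0.4 -2 0 0 0 0 -1; 0.8 -4 0 0 0 0 -1",
)

```text
time_s: 18.48
tool_pos: [0.4723, -0.1907, 0.376]
ee_rot: [[0.994, 0.111, -0.012], [0.111, -0.994, -0.003], [-0.012, 0.002, -1.0]]
contact_force: [1.1, 0.7, -5.7]
grip_width: 0.0152
grip_force: 61.7
```

Request:
servo_tool(
  commands="0.9 -4.3 0 0 0 0 -1; 0.9 -4.3 0 0 0 0 -1; 0.9 -4.3 0 0 0 0 -1; 0.9 -4.3 0 0 0 0 -1; 0.9 -4.3 0 0 0 0 -1",
)

```text
time_s: 19.1
tool_pos: [0.492, 0.0317, 0.3773]
ee_rot: [[0.993, 0.121, -0.008], [0.121, -0.993, 0.003], [-0.008, -0.004, -1.0]]
contact_force: [-0.0, -0.4, -3.3]
grip_width: 0.0151
grip_force: 61.8
```

Request:
servo_tool(
  commands="0.9 -4.3 0 0 0 0 -1; 0.9 -4.3 0 0 0 0 -1; 0.9 -4.3 0 0 0 0 -1; 0.6 -3 1 0 0 0 -1; 0 -1 2 0 0 0 -1",
)

```text
time_s: 19.73
tool_pos: [0.5044, 0.2059, 0.3477]
ee_rot: [[0.992, 0.126, -0.007], [0.126, -0.992, 0.002], [-0.006, -0.003, -1.0]]
contact_force: [0.8, -0.1, -3.6]
grip_width: 0.015
grip_force: 61.9
```

```bash
python3 tq.py; python3 - <<'E'
from h import *
from workcell import manip
s=manip.get_state();Q=R.from_matrix(s["ee_rot"]);print("level err",Q.as_matrix()[:,2])
print(s["time_s"],"to dish cm",Q.inv().apply(np.array([.513,.217,.10])-s["tool_pos"])*100)
E
```

```text
spin [ 0.3 -0.3 56.4] F [ 0.8 -0.1 -3.6] M [-0.07 -0.03 -0.06] [0.5044 0.2059 0.3477] j [-1.26  0.12  0.88  1.73 -0.1   1.34 -1.8 ] 0.01498854744256787
level err [-0.00680595  0.0022502  -0.99997431]
19.725 to dish cm [ 1.14849737 -0.9128575  24.76238814]
```

Request:
servo_tool(
  commands="0.3 -0.2 5 0 0 0 -1; 0.3 -0.2 6 0 0 0 -1; 0.3 -0.2 6 0 0 0 -1; 0.2 -0.3 5 0 0 0 -1; 0 0 2 0 0 0 -1",
)

```text
time_s: 20.35
tool_pos: [0.5098, 0.2123, 0.1047]
ee_rot: [[0.993, 0.121, -0.014], [0.121, -0.993, -0.001], [-0.014, -0.0, -1.0]]
contact_force: [0.0, -0.5, -2.8]
grip_width: 0.0147
grip_force: 61.6
```

Request:
servo_tool(
  commands="0 0 1.5 0 0 0 -1; 0 0 1.5 0 0 0 -1; 0 0 0.5 0 0 0 -1; 0 0 0 0 0 0 -1",
)

```text
time_s: 20.85
tool_pos: [0.5142, 0.2144, 0.0754]
ee_rot: [[0.993, 0.121, -0.004], [0.121, -0.993, 0.005], [-0.004, -0.005, -1.0]]
contact_force: [0.3, -0.4, -3.1]
grip_width: 0.0151
grip_force: 61.7
```

```bash
python3 tq.py; python3 - <<'E'
from h import *
from workcell import manip
c=manip.camera("wrist");S=manip.camera("scene")
a=S["pixels"][140:260,280:400,::-1]
cv2.imwrite("pics/p6.png",cv2.resize(np.hstack([cv2.resize(a,(420,420),interpolation=cv2.INTER_CUBIC),c["pixels"][:,:,::-1]]),(800,343)))
E
```

```text
spin [ 0.4 -0.  56.7] F [ 0.3 -0.4 -3.1] M [-0.01  0.06 -0.01] [0.5142 0.2144 0.0754] j [-1.07  0.5   0.73  1.97 -0.45  0.84 -1.53] 0.015081827383569576
```

View pics/p6.png

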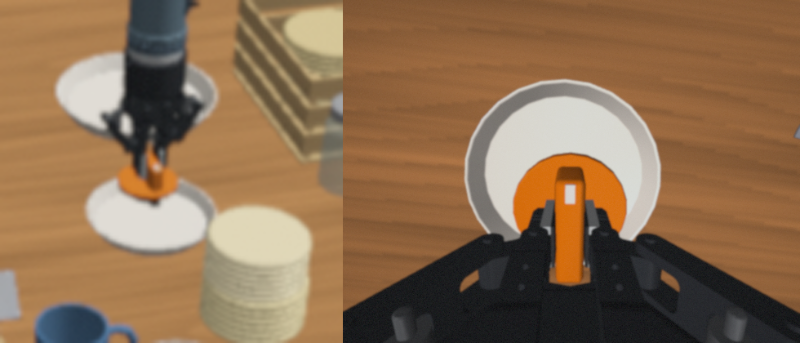

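The cap hangs level and centred over the small dish (right tile: dish about (563,165), cap (570,205)). Now lower slowly, feeling for contact.

Request:
servo_tool(
  commands="0 0 1 0 0 0 -1; 0 0 1 0 0 0 -1; 0 0 0.6 0 0 0 -1; 0 0 0.2 0 0 0 -1; 0 0 0 0 0 0 -1",
)

```text
time_s: 21.58
tool_pos: [0.5135, 0.2141, 0.0466]
ee_rot: [[0.993, 0.121, -0.006], [0.121, -0.993, 0.004], [-0.005, -0.005, -1.0]]
contact_force: [0.3, 0.3, -3.7]
grip_width: 0.0149
grip_force: 61.8
```

Request:
servo_tool(
  commands="0 0 0.2 0 0 0 -1; 0 0 0.2 0 0 0 -1; 0 0 0 0 0 0 -1",
)

```text
time_s: 21.95
tool_pos: [0.5134, 0.2143, 0.0428]
ee_rot: [[0.993, 0.121, -0.006], [0.121, -0.993, 0.004], [-0.005, -0.005, -1.0]]
contact_force: [0.5, -0.1, -3.7]
grip_width: 0.0147
grip_force: 61.8
```

Request:
servo_tool(
  commands="0 0 0.2 0 0 0 -1; 0 0 0 0 0 0 -1",
)

```text
time_s: 22.2
tool_pos: [0.5134, 0.2143, 0.0407]
ee_rot: [[0.993, 0.121, -0.006], [0.121, -0.993, 0.004], [-0.005, -0.005, -1.0]]
contact_force: [-0.2, -0.9, -3.0]
grip_width: 0.0145
grip_force: 61.8
```

Request:
servo_tool(
  commands="0 0 0.2 0 0 0 -1; 0 0 0 0 0 0 -1",
)

```text
time_s: 22.45
tool_pos: [0.5134, 0.2143, 0.0387]
ee_rot: [[0.993, 0.121, -0.006], [0.121, -0.993, 0.004], [-0.005, -0.005, -1.0]]
contact_force: [-0.6, 0.0, -2.3]
grip_width: 0.0151
grip_force: 61.8
```

Request:
servo_tool(
  commands="0 0 0.1 0 0 0 -1; 0 0 0 0 0 0 -1",
)

```text
time_s: 22.7
tool_pos: [0.5134, 0.2143, 0.0378]
ee_rot: [[0.993, 0.121, -0.005], [0.121, -0.993, 0.004], [-0.005, -0.005, -1.0]]
contact_force: [-0.4, 0.1, -3.7]
grip_width: 0.0145
grip_force: 61.8
```

Request:
servo_tool(
  commands="0 0 0.1 0 0 0 -1; 0 0 0 0 0 0 -1",
)

```text
time_s: 22.95
tool_pos: [0.5134, 0.2143, 0.0368]
ee_rot: [[0.993, 0.121, -0.005], [0.121, -0.993, 0.004], [-0.005, -0.005, -1.0]]
contact_force: [-0.4, -0.7, -2.9]
grip_width: 0.0151
grip_force: 61.8
```

Request:
servo_tool(
  commands="0 0 0.1 0 0 0 -1; 0 0 0 0 0 0 -1",
)

```text
time_s: 23.2
tool_pos: [0.5136, 0.2143, 0.0364]
ee_rot: [[0.993, 0.121, -0.006], [0.121, -0.993, 0.005], [-0.005, -0.005, -1.0]]
contact_force: [-2.6, -0.7, 3.1]
grip_width: 0.0146
grip_force: 62.8
```

Contact exactly where expected. Release and retreat upward.

Request:
servo_tool(
  commands="0 0 -0.1 0 0 0 -0.3; 0 0 0 0 0 0 0; 0 0 0 0 0 0 0.2; 0 0 0 0 0 0 0.2",
)

```text
time_s: 23.7
tool_pos: [0.5137, 0.2143, 0.0369]
ee_rot: [[0.993, 0.121, -0.005], [0.121, -0.993, 0.004], [-0.004, -0.005, -1.0]]
contact_force: [0.2, -0.7, -0.0]
grip_width: 0.051
grip_force: 0.0
```

Request:
servo_tool(
  commands="0 0 -1.5 0 0 0 0.2; 0 0 -3 0 0 0 0.2; 0 0 -5 0 0 0 0.2; 0 0 -5 0 0 0 0.2; 0 0 0 0 0 0 0.2",
)

```text
time_s: 24.32
tool_pos: [0.5182, 0.2146, 0.1874]
ee_rot: [[0.993, 0.12, 0.004], [0.12, -0.993, 0.01], [0.005, -0.01, -1.0]]
contact_force: [-0.1, -0.2, 0.4]
grip_width: 0.0516
grip_force: 0.0
```

```bash
python3 tq.py; python3 - <<'E'
from h import *
from workcell import manip
c=manip.camera("wrist");S=manip.camera("scene");T=manip.camera("top")
S0,T0=[pickle.load(open(n+"0.pkl","rb"))["pixels"] for n in("scene","top")]
for n,a,b in(("scene",S,S0),("top",T,T0)):
    d=cv2.GaussianBlur(cv2.absdiff(a["pixels"],b),(5,5),0).max(2)>35
    k,l,st,ce=cv2.connectedComponentsWithStats(d.astype(np.uint8));print(n,[st[i].tolist() for i in range(1,k) if st[i,4]>15])
a=S["pixels"][120:330,140:420,::-1]
cv2.imwrite("pics/f7.png",cv2.resize(np.hstack([cv2.resize(a,(560,420),interpolation=cv2.INTER_CUBIC),c["pixels"][:,:,::-1]]),(800,300)))
E
```

```text
spin [ 0.4  0.5 56.7] F [-0.1 -0.2  0.4] M [-0.02  0.04 -0.01] [0.5182 0.2146 0.1874] j [-1.17  0.34  0.85  1.89 -0.31  1.03 -1.65] 0.05156988048247911
scene [[292, 0, 65, 177, 4557], [319, 0, 112, 120, 3680], [248, 5, 17, 42, 198], [273, 24, 10, 24, 103], [242, 55, 5, 9, 29], [392, 111, 5, 8, 33], [236, 161, 4, 7, 19], [180, 168, 56, 43, 911], [320, 200, 22, 22, 309]]
top [[7, 175, 221, 245, 17103], [312, 193, 22, 30, 380], [325, 205, 47, 37, 973], [0, 300, 7, 5, 19], [224, 371, 16, 5, 25], [197, 403, 21, 17, 183], [232, 410, 23, 10, 65]]
```

View pics/f7.png

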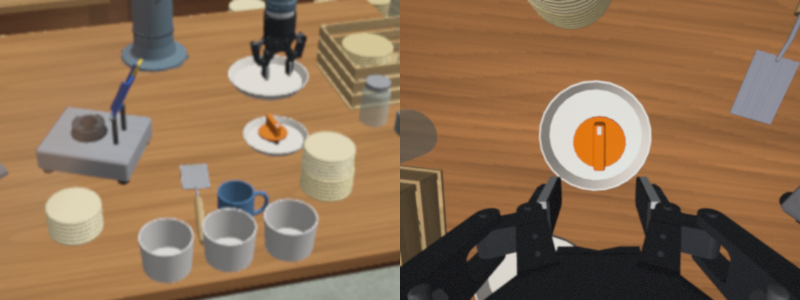

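The cap stands upright near the dish centre (right tile (600,143), dish (595,135)). The flap is back at its stop, the fingers are clear, and nothing else has changed.

```bash
python3 -c "
from workcell import manip
print(manip.hand_in())"
```

```text
the job is handed in; nothing more can be done
None
```

The flap is folded back to its stop, the filler cap is unscrewed and standing upright on the small white dish's floor, nothing else moved, the gripper is clear, and the job was handed in at about 24 s.

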